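# Ready the bench brush: line up, release, extend to the second stop and hold

## Robot

A 7-joint arm with a two-finger parallel gripper is mounted at the origin on the work surface. World frame = base frame: x ahead of the robot, y to its left, z up, the work surface at z = 0. Lengths are in m, angles in rad, forces in N, time in s.
With the tool pointing down it reaches from about 0.4 to 0.85 m from the base axis. Payload 4.5 kg.
Tool frame: the origin (TCP) lies midway between the tips of the shut fingers; the grasp point (between the pads) lies r.grip_point_offset behind it (r.grip_point_offset is the distance from the TCP to the grasp point, in m); z points along the fingers, y is the line along which they close (so a half turn about z gives the same grasp; the last joint's range is limited). The gripper opens to 88 mm and grips with 3 to 60 N. Pads are 18 mm wide; open, the fingers measure 123 mm over their backs; the gripper's body (75 mm by 187 mm) begins 45 mm behind the grasp point.
Start: joints at [0.034, 0.689, -0.195, 1.565, 0.157, 0.902, -0.215], TCP at [0.625, 0, 0.215] pointing down, gripper open.
Joint ranges: [-3.01, 3.01], [-0.46, 2.08], [-1.47, 1.51], [0.13, 2.56], [-1, 4.14], [0.04, 2.09], [-2.66, 2.66]. Speed limits (rad/s): [2.57, 2.57, 3.14, 3.14, 3.14, 3.14, 3.14].

## Interface

Orientations are given as a unit quaternion [x, y, z, w].
In Python, from plant import r gives the robot as it stands.
- The arm moves only by the shell command python3 -m jog 'ROWS' [FORCE]. ROWS is JSON, a list of rows, each an object of numbers: "wx", "wy", "wz": the turn, a rotation vector about the world's x, y, z as a fraction of full scale; "dx", "dy", "dz": the shift along the world's x, y, z as a fraction of full scale; "hand": the closure, from 0 (fully open) to 1 (shut). In form: [{"wx": .., "wy": .., "wz": .., "dx": .., "dy": .., "dz": .., "hand": ..}, ...]. A call has 1 to 5 rows; each row shifts and turns the commanded pose from where the row before left it; what a row does not reach is not made up. Full scale, the value 1, is 0.25 m for a shift and 2 rad for a turn. A row lasts 1/12 s, in which the tool goes at most 41.7 mm and 7.16 degrees, less where a joint would pass 70% of its speed; a pose out of reach is approached as far as the arm can. A call with a number of a shift or a turn outside -1 to 1 is refused whole. A call with a gripper value outside its range is refused whole. The fingers move at their own pace and stop on an object; FORCE is the grip in N (left out, the last holds). Time passes only in rows, so rows that do not move let the fingers close. It gives the time, the measured TCP pose, the force, the opening and the grip force at its end, in the units of the state.
- r.get_state(): the state, without advancing time (a new reading comes with each control period).
- r.snapshot(name): name is "scene" or "side" or "wrist"; returns the picture (400x640x3 uint8, red, green, blue); there is no depth.
- r.camera_info(name): a dict with "mtx" (3x3 intrinsics, pixels), "k1" (the pictures are not rectified: a ray, as slopes to the right and down, at radius r is drawn at 1 + k1 r^2 times it, then the intrinsics apply), "R" (3x3) and "t" (3): a world point X has camera coordinates R X + t. Camera axes: x right, y down, z forward; pixel columns grow to the right and rows downward; lengths in m; the calibration is good to about 2 mm. A picture is of the moment at which its call begins: read the wrist's pose just before it. camera_info takes no time and is no camera call; for the wrist camera it gives the pose at the moment of the call.
- r.finish_job(): hands the job in; it is judged then, once.
Trained networks look in the newest picture that a camera, given by its name, has taken for a name from the list of things; names that differ only in an ending like _2 or _b are one class to them, and where a whole thing is asked for, a point or a joint stands for the part that bears it (a point fixed in the world has none). Each returns a list of dicts, best first, with "p" (0 to 1); they miss things now and then, are a little off and sometimes report something else, mostly with a low value. They report only what shows in the picture. A call takes as long as a camera call.
- r.search_frame(camera, query): "bbox" ([left, top, right, bottom] in pixels, round what is visible of it).
- r.masks_of(camera, query): "region" (400x640 bool, what is visible of it) and "bbox" ([left, top, right, bottom] in pixels, round what is visible of it).
The state is a dict: "clock": time; "q": joint angles; "qd": joint speeds; "joint_torque": joint torques, N m; "tool_pos": TCP position; "eef_rot": TCP orientation; "contact_force": force on the tool from outside, world axes, zero at the start; "moment": the same for the moment, N m; "opening": opening from 0.0 (shut) to 1.0 (fully open); "finger_force": force on a finger pad.
Only numpy, scipy, OpenCV 4.12 (cv2) and the standard library are available. Lean on these libraries where they do the work, as an engineer would, in place of code of your own. Each camera call takes 0.05 s, during which the arm holds its last target. There are 200 camera calls.

## Task

Get the bench brush ready for sweeping behind the jars: while it stands in its white stand, turn its grip until the orange button faces the white mark on the collar, squeeze the button in, draw the grip up past the first stop to the second, and take the pressure off so the button springs right out and locks. Then take hold of the grip again without pressing the button, lift the locked brush out of its stand, and finish holding it in the gripper, upright, still and well clear of the stand: do not put it down or let go at the end. Leave everything else on the bench where it is.

Things in the scene. Friction and masses are not known exactly. Their poses are not given: they have to be found in the camera images.
- stand: White oval drip tray fixed to the bench, foot 124 x 66 mm (long side along its y), 36 mm high. Origin: centre of its underside. Floor 6 mm thick; the well above it is 93 x 39 mm and 30 mm deep, 1.5 mm wider on each side than the brush head standing in it.
- brush: Lower part of the telescoping bench brush (loose, 0.35 to 0.5 kg in all): oblong head 90 (y) x 36 x 40 mm, bristles down in the stand's well so that it cannot turn, then a steel tube 33 mm across and a dark collar 48 mm across, top 140 mm above the bristle ends. Origin: centre of the bristle ends, on the tube's axis; z up along the tube, x towards the collar's white mark.
- mark (a point): The white mark: a radial line 9 mm wide on the top of the dark collar and down its side, on the side away from the robot (within 1 rad of straight ahead). This point is 20 mm from the tube's axis, 141 mm above the bristle ends; x points outward from the axis.
- grip (a point): Centre of the grey grip: a flat-sided square bar 24 x 24 mm, 52 mm high plus a 3 mm dark cap, on the tube's axis above the collar. This point is on the axis, 26 mm above the grip's underside; stowed it is 168 mm above the bristle ends, and the underside 2 mm above the collar. x points from the axis to the orange button, z up. An orange bar on the cap points to the button.
- turn (a joint): Angle of the grip about the tube's axis, rad: 0 with the button facing the white mark, positive counter-clockwise from above, limits -1.45 to 1.45. Turns stiffly (0.03 N m), stays where left. A key lets the grip rise only within about 0.15 rad of the mark (elsewhere 2 mm at most); once risen, the keyway keeps it from turning.
- handle (a joint): How far the grip is drawn out of the tube, m: 0 stowed, first stop 0.040, second stop 0.080. It meets its end at 0.082; pulling further lifts the whole brush. Slides with about 1.2 N of friction, less than the lower part's weight, but only with the button in; with the button kept in it passes the first stop freely.
- release (a joint): How far the button is in, m: 0 out, 0.006 flush with the flat; spring 2 N at first, 9 N flush. In by 4 mm or more the grip can slide. A finger pad closing on it, the other on the far flat, presses it flush. Let go between stops it stays about half in; at a stop it springs right out and locks the grip against moving up or down.
- caddy: Oval white plastic food-scrap caddy, 244 x 182 mm, 205 mm high, with a vent flap and grey toggle latch in its lid; leave it alone. Origin: centre of its underside.
- jar: Glass storage jar with hinged clamp lid, 104 mm across, 180 mm high; leave it alone. Origin: centre of its underside.
- spoon: Stainless spoon, 190 mm long, lying flat; leave it alone. Origin: underneath its middle, x along it to the bowl.
- dustpan: Grey plastic dustpan stood upright on its lip with its handle up, 210 mm wide, 64 mm deep, 285 mm high; leave it alone. Origin: centre of its underside.
- mug: Blue mug, 82 mm across without its handle, 95 mm high; leave it alone. Origin: centre of its underside.
- pepper_mill: Dark wooden pepper mill, 56 mm across, 156 mm high; leave it alone. Origin: centre of its underside.
- button_face (a point): Middle of the orange button's outer face (15 mm wide, 16 mm high). Out, it stands 6 mm proud of the grip's +x flat, at the height of the grip's centre and 18 mm from the axis: the grip measures 30 mm across the button, 24 mm across the other two flats.

How it is judged:
On the way, in this order (a step that is already met when the one before it is completed fails the run):
1. the grip is turned so that its button faces the white mark, still stowed (value of joint turn between -0.15 and 0.15 rad and value of joint handle below 0.006 m), for 0.1 s.
2. with the brush standing in its stand, the grip is drawn out to the second stop and the button has sprung out and locked it (value of joint handle above 0.077 m and value of joint release below 0.0015 m and z of brush in the frame of stand below 0.014 m and horizontal distance between brush and stand below 0.01 m), for 0.1 s.
At the end, for the whole second after the job is handed in: Gripped by the fingers (3 N or more); grip drawn out at least 77 mm, button less than 1.5 mm in; brush upright within 0.2 rad, at rest, bristle ends more than 45 mm above the bench (the stand is 36 mm high), not touching the stand (value of joint handle above 0.077 m and value of joint release below 0.0015 m and height (world z) of brush above 0.045 m and angle between brush's own z axis and vertical below 0.2 rad and contact force between the fingers and brush above 3 N and contact force between brush and stand below 0.2 N and linear speed of brush below 0.03 m/s and angular speed of brush below 0.3 rad/s); the arm keeps its last pose, push and grip.
It fails at once if another thing on the bench is shifted by more than 20 mm (distance of any of caddy, jar, spoon, dustpan, mug, pepper_mill from where it was at the start of the episode above 0.02 m).
It also fails if it takes over 45 s, if anything falls off the work surface, if the arm or the gripper's body presses on something with over 40 N, if the wrist force passes 120 N, or if a joint passes its speed limit or range.

## Working session

There is one attempt and no reset: what is moved stays moved. The work goes in short steps, Python scripts to look and compute and a shell command to move; the robot and the scene stay as the last step left them, time stands still between calls to the robot, and variables do not carry over. Pictures are saved under pics/ and viewed, at most 10 in all, crops included, and the job is handed in when it is done.

```bash
mkdir -p pics && ls && cat > h.py <<'E'
import numpy as np, cv2
from plant import r
def ray(cam,uv,ci=None):
    c=ci or r.camera_info(cam); M=np.array(c["mtx"]);R=np.array(c["R"]);t=np.array(c["t"])
    p=cv2.undistortPoints(np.array([[uv]],float),M,np.array([c["k1"],0,0,0,0.]))[0,0]
    return -R.T@t, R.T@np.array([p[0],p[1],1.])
def atz(cam,uv,z,ci=None):
    o,d=ray(cam,uv,ci); return o+d*(z-o[2])/d[2]
def proj(cam,X,ci=None):
    c=ci or r.camera_info(cam); R=np.array(c["R"]);t=np.array(c["t"])
    return cv2.projectPoints(np.array([X],float),cv2.Rodrigues(R)[0],t,np.array(c["mtx"]),np.array([c["k1"],0,0,0,0.]))[0][0,0]
def save(img,n): cv2.imwrite("pics/"+n,cv2.cvtColor(img,cv2.COLOR_RGB2BGR))
E
python3 - <<'E'
from h import *
a=r.snapshot("scene");b=r.snapshot("side");w=r.snapshot("wrist")
save(cv2.resize(np.vstack([a,b]),(480,600)),"a.png"); save(a,"s.png");save(b,"d.png");save(w,"w.png")
for c in("scene","side","wrist"):
    ci=r.camera_info(c);R=np.array(ci["R"]);print(c,(-R.T@np.array(ci["t"])).round(3),R[2].round(2),ci["mtx"][0][0],ci["k1"])
    for q in("grip","button_face","mark","stand","brush"):
        for k in r.search_frame(c,q)[:2]:print(c,q,np.round(k["bbox"]),round(k["p"],2))
print(r.get_state(),r.grip_point_offset)
E
```

```text
pics
scene [1.066 0.488 0.983] [-0.47 -0.43 -0.77] 408.81873709233855 0.022328576363622125
scene grip [336. 200. 351. 220.] 0.49
scene mark [324. 197. 358. 245.] 0.82
scene stand [318. 236. 359. 255.] 0.57
scene stand [338. 200. 348. 220.] 0.43
scene brush [325. 200. 354. 243.] 0.71
side [ 0.068 -0.822  0.734] [ 0.44  0.71 -0.54] 386.62520684864774 -0.08520386583245701
side grip [306. 164. 320. 179.] 0.69
side mark [300. 163. 326. 215.] 0.8
side stand [296. 213. 334. 227.] 0.8
side brush [298. 160. 329. 214.] 0.8
wrist [0.624 0.079 0.385] [-0.   -0.3  -0.95] 280.80195463428095 -0.04061726146169825
wrist grip [223.  86. 277. 137.] 0.69
wrist button_face [387. 268. 456. 356.] 0.4
wrist mark [223.  74. 315. 144.] 0.93
wrist stand [246.  72. 325. 152.] 0.57
wrist stand [275. 341. 344. 364.] 0.26
wrist brush [225.  79. 307. 146.] 0.88
{'clock': 0.9, 'q': array([ 0.03379146,  0.68907668, -0.19459778,  1.56529378,  0.15727355,
        0.90252868, -0.21510129]), 'qd': array([-0.00122699, -0.00071592,  0.00055636, -0.0013361 , -0.00160688,
       -0.00179242, -0.00160274]), 'joint_torque': array([-5.37011510e-05, -5.27483618e+01, -1.26709096e+00, -1.53746849e+01,
       -5.19060844e-02, -7.97034136e-04,  2.82815836e-05]), 'tool_pos': array([6.25019832e-01, 3.49492014e-05, 2.14958877e-01]), 'eef_rot': array([7.07102979e-01, 7.07110583e-01, 3.42423901e-05, 1.70761573e-05]), 'contact_force': array([ 0.09111433, -0.14797469,  0.36807899]), 'moment': array([-0.00843122,  0.00930038,  0.03312906]), 'finger_force': 0.0, 'opening': 1.0021044751703538} 0.0187
```

```bash
python3 - <<'E'
import cv2,numpy as np
s=cv2.imread("pics/s.png")[160:280,270:420];d=cv2.imread("pics/d.png")[130:250,240:390];w=cv2.imread("pics/w.png")[50:170,200:350]
cv2.imwrite("pics/crops.png",np.vstack([np.hstack([cv2.resize(x,None,fx=2.6,fy=2.6,interpolation=2) for x in(s,d)]),np.hstack([cv2.resize(w,(390,288)),cv2.resize(cv2.imread("pics/w.png"),(390,288))])]))
E
```

```text
(no output)
```

View pics/a.png

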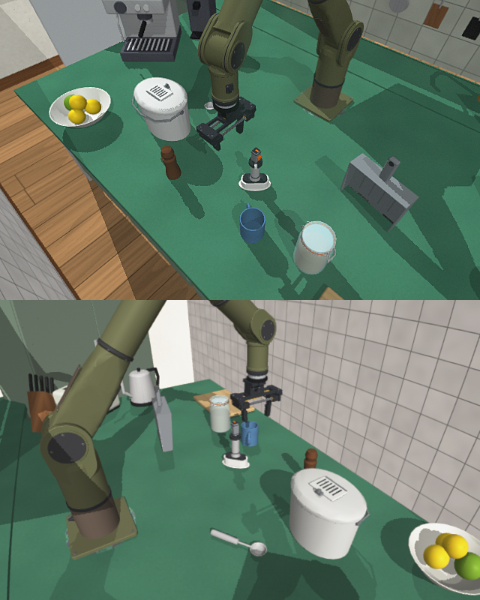

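View pics/crops.png

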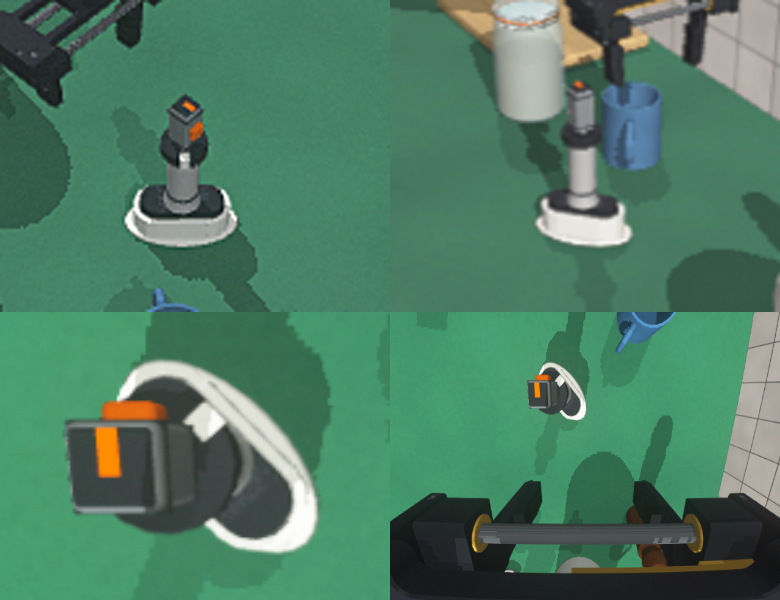

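```bash
python3 - <<'E'
from h import *
P=lambda x,y:(200+x/2.6,50+(y-312)/2.4)
print("R",np.array(r.camera_info("wrist")["R"]).round(2).tolist())
cs=[(68,422),(155,422),(160,514),(78,514)]
C=[atz("wrist",P(*c),.203)[:2] for c in cs];print(np.round(C,4),"c",np.mean(C,0).round(4))
print("bar",[atz("wrist",P(*c),.203)[:2].round(4) for c in((108,428),(111,477))])
print("mark",[atz("wrist",P(*c),.146)[:2].round(4) for c in((196,432),(215,408),(205,422))])
# scene: crop scale 2.6, origin 270,160
S=lambda x,y:(270+x/2.6,160+y/2.6); D=lambda x,y:(240+(x-390)/2.6,130+y/2.6)
C=[atz("scene",S(*c),.203)[:2] for c in((185,95),(204,106),(188,121),(169,110))];print("scene cap",np.round(C,4).tolist(),np.mean(C,0).round(4))
for cam,n in(("scene","s"),("side","d"),("wrist","w")):
    m=r.masks_of(cam,"stand")
    if m: 
        b=m[0]["bbox"];print(cam,"stand",b,m[0]["p"],atz(cam,((b[0]+b[2])/2,(b[1]+b[3])/2),.02).round(4))
ci=r.camera_info("wrist")
print("side cap",atz("side",D(581,90),.203).round(4))
for n,z in(("mug",.05),("jar",.1),("pepper_mill",.1),("caddy",.1),("dustpan",.15)):
    for cam in("scene","side"):
        m=r.search_frame(cam,n)
        if m: b=m[0]["bbox"];print(n,cam,atz(cam,((b[0]+b[2])/2,(b[1]+b[3])/2),z).round(3),round(m[0]["p"],2))
E
```

```text
R [[1.0, -0.0, 0.0], [-0.0, -0.95, 0.3], [-0.0, -0.3, -0.95]]
[[0.5646 0.0865]
 [0.5853 0.0863]
 [0.585  0.0631]
 [0.5648 0.0633]] c [0.5749 0.0748]
bar [array([0.574 , 0.0849]), array([0.5737, 0.0727])]
mark [array([0.5856, 0.0853]), array([0.5918, 0.0929]), array([0.5885, 0.0884])]
scene cap [[0.5652, 0.0687], [0.5631, 0.091], [0.587, 0.0919], [0.5893, 0.0699]] [0.5761 0.0804]
scene stand [319.7, 234.9, 359.1, 258.5] 0.67 [0.5871 0.0878 0.02  ]
side stand [295.7, 211.5, 333.4, 224.3] 0.6 [0.5622 0.049  0.02  ]
wrist stand [243.2, 69.7, 324.6, 149.6] 0.8 [0.5751 0.077  0.02  ]
side cap [0.5693 0.0611 0.203 ]
mug scene [0.714 0.195 0.05 ] 0.71
mug side [0.713 0.19  0.05 ] 0.61
jar scene [0.669 0.395 0.1  ] 0.92
jar side [0.659 0.374 0.1  ] 0.63
pepper_mill scene [ 0.763 -0.157  0.1  ] 0.63
pepper_mill side [ 0.765 -0.174  0.1  ] 0.75
caddy scene [ 0.615 -0.401  0.1  ] 0.57
caddy side [ 0.616 -0.421  0.1  ] 0.65
dustpan scene [0.41  0.445 0.15 ] 0.88
dustpan side [0.367 0.364 0.15 ] 0.83
```

Scene and side views: the brush stands at about (0.575, 0.076), with the orange button facing +y. In the wrist view the cap is centred near (244, 115) and the white mark is at about (279, 96), so the mark is roughly 40° from +x and the grip needs about -50°. I'll hover over it first.

```bash
python3 -m jog '[{"dx":-0.067,"dy":0.1,"hand":0},{"dx":-0.067,"dy":0.1,"hand":0},{"dx":-0.066,"dy":0.1,"hand":0},{"hand":0},{"hand":0}]' && python3 - <<'E'
from h import *
w=r.snapshot("wrist");save(w,"w2.png")
print(r.get_state()["tool_pos"])
for q in("grip","button_face","mark"):
    for k in r.search_frame("wrist",q)[:2]:print(q,np.round(k["bbox"]),round(k["p"],2))
u,v=proj("wrist",[.575,.077,.17]);print(u,v)
save(cv2.resize(w[150:350,220:420],(600,600),interpolation=cv2.INTER_CUBIC),"w2c.png")
E
```

```text
invalid input
```

```bash
cat > look.py <<'E'
from h import *; import sys
n=sys.argv[1]; w=r.snapshot("wrist");save(w,n+".png")
print(r.get_state()["tool_pos"].round(4))
for q in("grip","button_face","mark"):
    for k in r.search_frame("wrist",q)[:1]:print(q,np.round(k["bbox"]),round(k["p"],2))
save(cv2.resize(w[150:350,220:420],(600,600),interpolation=cv2.INTER_CUBIC),n+"c.png")
E
python3 -m jog '[{"wx":0,"wy":0,"wz":0,"dx":-0.067,"dy":0.1,"dz":0,"hand":0},{"wx":0,"wy":0,"wz":0,"dx":-0.067,"dy":0.1,"dz":0,"hand":0},{"wx":0,"wy":0,"wz":0,"dx":-0.066,"dy":0.1,"dz":0,"hand":0},{"wx":0,"wy":0,"wz":0,"dx":0,"dy":0,"dz":0,"hand":0},{"wx":0,"wy":0,"wz":0,"dx":0,"dy":0,"dz":0,"hand":0}]' && python3 look.py w2
```

```text
clock: 1.97
tool_pos: [0.5743, 0.0771, 0.2153]
eef_rot: [0.706, 0.709, 0.0, -0.0]
contact_force: [0.5, 1.1, -0.4]
opening: 0.999
finger_force: 0.0
[0.5752 0.075  0.2152]
grip [302. 189. 339. 243.] 0.59
button_face [314. 191. 333. 202.] 0.71
mark [294. 139. 352. 240.] 0.76
```

View pics/w2c.png

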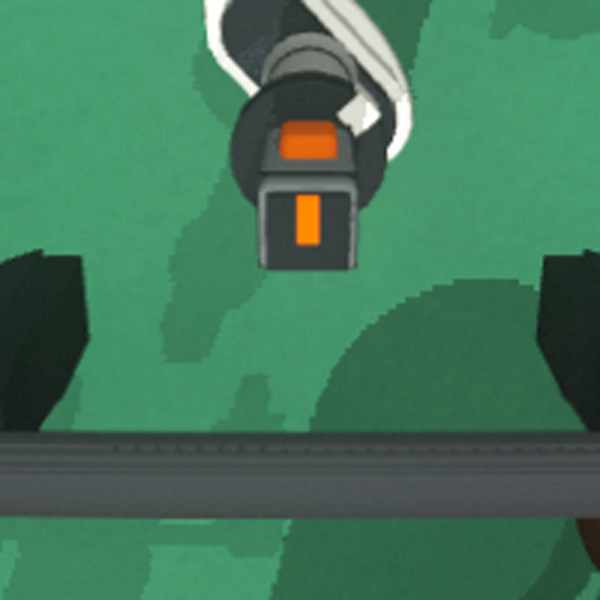

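The wrist view is clear. The cap is at crop corners (259,182)–(356,269), the orange bar points up (+y), and the white mark is on the collar at crop (355,112), up and to the right.

```bash
python3 - <<'E'
from h import *
P=lambda x,y:(220+x/3,150+y/3)
C=[atz("wrist",P(*c),.203)[:2] for c in((259,180),(357,180),(356,269),(260,269))];print(np.round(C,4).tolist(),np.mean(C,0).round(4))
print("collar l/r",[atz("wrist",P(*c),.146)[:2].round(4) for c in((231,150),(388,150))])
print("bar",[atz("wrist",P(*c),.203)[:2].round(4) for c in((307.5,194),(308,245))])
c=np.mean(C,0)
for p in((345,122),(358,108),(366,96),(355,92),(350,130),(355,112)):
    m=atz("wrist",P(*p),.146)[:2];print(p,m.round(4),np.degrees(np.arctan2(*(m-c)[::-1])).round(1),np.linalg.norm(m-c).round(4))
E
```

```text
[[0.5633, 0.085], [0.5858, 0.0849], [0.5858, 0.0623], [0.5629, 0.0624]] [0.5744 0.0737]
collar l/r [array([0.5513, 0.0734]), array([0.5982, 0.0732])]
bar [array([0.5744, 0.0815]), array([0.5744, 0.0686])]
(345, 122) [0.5853 0.0819] 37.4 0.0136
(358, 108) [0.5891 0.0862] 40.6 0.0193
(366, 96) [0.5914 0.0898] 43.7 0.0234
(355, 92) [0.5881 0.0911] 51.8 0.0221
(350, 130) [0.5868 0.0795] 25.2 0.0136
(355, 112) [0.5882 0.085 ] 39.5 0.0178
```

```bash
python3 -m jog '[{"wx":0,"wy":0,"wz":0,"dx":-0.002,"dy":-0.005,"dz":-0.08,"hand":0},{"wx":0,"wy":0,"wz":0,"dx":0,"dy":0,"dz":-0.08,"hand":0},{"wx":0,"wy":0,"wz":0,"dx":0,"dy":0,"dz":-0.08,"hand":0},{"wx":0,"wy":0,"wz":0,"dx":0,"dy":0,"dz":0,"hand":0.4},{"wx":0,"wy":0,"wz":0,"dx":0,"dy":0,"dz":0,"hand":0.6}]' 15 && python3 -m jog '[{"wx":0,"wy":0,"wz":0,"dx":0,"dy":0,"dz":0,"hand":1},{"wx":0,"wy":0,"wz":0,"dx":0,"dy":0,"dz":0,"hand":1},{"wx":0,"wy":0,"wz":0,"dx":0,"dy":0,"dz":0,"hand":1},{"wx":0,"wy":0,"wz":0,"dx":0,"dy":0,"dz":0,"hand":1},{"wx":0,"wy":0,"wz":0,"dx":0,"dy":0,"dz":0,"hand":1}]' 15
```

```text
clock: 2.58
tool_pos: [0.5743, 0.0726, 0.1543]
eef_rot: [0.708, 0.707, -0.001, -0.0]
contact_force: [-0.5, 0.2, -0.2]
opening: 0.871
finger_force: 0.0
clock: 3.0
tool_pos: [0.5749, 0.0738, 0.1556]
eef_rot: [0.707, 0.707, 0.0, 0.0]
contact_force: [-0.1, -0.4, 1.1]
opening: 0.496
finger_force: 0.0
```

```bash
python3 -m jog '[{"wx":0,"wy":0,"wz":0,"dx":0,"dy":0,"dz":0,"hand":1},{"wx":0,"wy":0,"wz":0,"dx":0,"dy":0,"dz":0,"hand":1},{"wx":0,"wy":0,"wz":0,"dx":0,"dy":0,"dz":0,"hand":1},{"wx":0,"wy":0,"wz":0,"dx":0,"dy":0,"dz":0,"hand":1},{"wx":0,"wy":0,"wz":0,"dx":0,"dy":0,"dz":0,"hand":1}]' 15
```

```text
clock: 3.42
tool_pos: [0.5743, 0.0739, 0.155]
eef_rot: [0.707, 0.707, -0.0, -0.0]
contact_force: [-0.5, 0.4, 1.6]
opening: 0.271
finger_force: 15.0
```

```bash
python3 -m jog '[{"wx":0,"wy":0,"wz":-0.05,"dx":0,"dy":0,"dz":0,"hand":1},{"wx":0,"wy":0,"wz":-0.05,"dx":0,"dy":0,"dz":0,"hand":1},{"wx":0,"wy":0,"wz":-0.05,"dx":0,"dy":0,"dz":0,"hand":1},{"wx":0,"wy":0,"wz":-0.05,"dx":0,"dy":0,"dz":0,"hand":1},{"wx":0,"wy":0,"wz":-0.05,"dx":0,"dy":0,"dz":0,"hand":1}]' 15 && python3 -m jog '[{"wx":0,"wy":0,"wz":-0.05,"dx":0,"dy":0,"dz":0,"hand":1},{"wx":0,"wy":0,"wz":-0.05,"dx":0,"dy":0,"dz":0,"hand":1},{"wx":0,"wy":0,"wz":-0.05,"dx":0,"dy":0,"dz":0,"hand":1},{"wx":0,"wy":0,"wz":-0.028,"dx":0,"dy":0,"dz":0,"hand":1},{"wx":0,"wy":0,"wz":0,"dx":0,"dy":0,"dz":0,"hand":1}]' 15 && python3 look.py w3
```

```text
clock: 3.83
tool_pos: [0.5743, 0.0741, 0.155]
eef_rot: [0.861, 0.508, -0.0, -0.0]
contact_force: [-1.2, 0.6, 0.7]
opening: 0.268
finger_force: 15.0
clock: 4.25
tool_pos: [0.5742, 0.0742, 0.155]
eef_rot: [0.937, 0.349, -0.0, -0.0]
contact_force: [-0.7, 1.4, 2.6]
opening: 0.272
finger_force: 15.0
[0.5742 0.0742 0.1551]
grip [299. 210. 349. 288.] 0.78
button_face [312. 212. 337. 231.] 0.98
mark [282. 166. 367. 284.] 0.86
```

View pics/w3c.png

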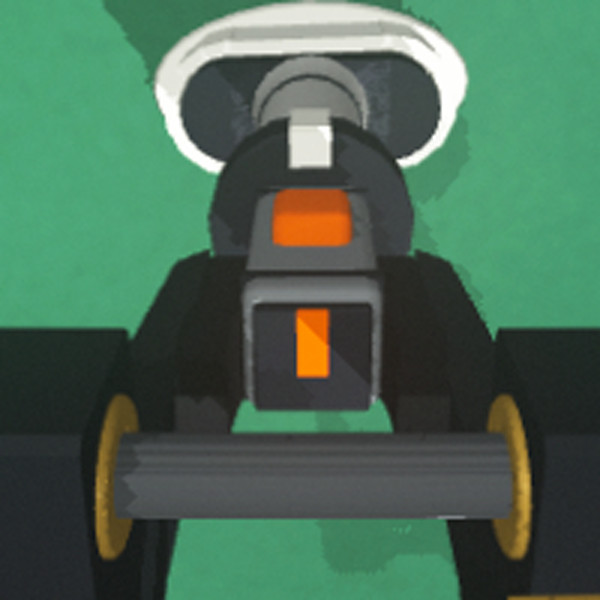

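The button at crop (312,218) sits right under the white mark at (310,145), so the grip is aligned. Next I open in place and turn the gripper 90° to span the button.

```bash
python3 -m jog '[{"wx":0,"wy":0,"wz":0,"dx":0,"dy":0,"dz":0,"hand":0.3},{"wx":0,"wy":0,"wz":0,"dx":0,"dy":0,"dz":0,"hand":0.3},{"wx":0,"wy":0,"wz":0,"dx":0,"dy":0,"dz":0,"hand":0.3},{"wx":0,"wy":0,"wz":0,"dx":0,"dy":0,"dz":0,"hand":0.3},{"wx":0,"wy":0,"wz":0,"dx":0,"dy":0,"dz":0,"hand":0.3}]' 15 && python3 -m jog '[{"wx":0,"wy":0,"wz":0,"dx":0,"dy":0,"dz":0,"hand":0.3},{"wx":0,"wy":0,"wz":0,"dx":0,"dy":0,"dz":0,"hand":0.3},{"wx":0,"wy":0,"wz":0,"dx":0,"dy":0,"dz":0,"hand":0.3}]' 15
```

```text
clock: 4.87
tool_pos: [0.5747, 0.0736, 0.1549]
eef_rot: [0.937, 0.35, 0.0, 0.0]
contact_force: [0.2, 0.2, 0.2]
opening: 0.626
finger_force: 0.0
clock: 5.12
tool_pos: [0.5745, 0.0738, 0.1549]
eef_rot: [0.937, 0.35, 0.0, 0.0]
contact_force: [0.4, 0.2, 0.2]
opening: 0.703
finger_force: 0.0
```

```bash
python3 -m jog '[{"wx":0,"wy":0,"wz":0.06,"dx":0,"dy":0,"dz":0,"hand":0.3},{"wx":0,"wy":0,"wz":0.06,"dx":0,"dy":0,"dz":0,"hand":0.3},{"wx":0,"wy":0,"wz":0.06,"dx":0,"dy":0,"dz":0,"hand":0.3},{"wx":0,"wy":0,"wz":0.06,"dx":0,"dy":0,"dz":0,"hand":0.3},{"wx":0,"wy":0,"wz":0.06,"dx":0,"dy":0,"dz":0,"hand":0.3}]' 15 && python3 -m jog '[{"wx":0,"wy":0,"wz":0.06,"dx":0,"dy":0,"dz":0,"hand":0.3},{"wx":0,"wy":0,"wz":0.06,"dx":0,"dy":0,"dz":0,"hand":0.3},{"wx":0,"wy":0,"wz":0.06,"dx":0,"dy":0,"dz":0,"hand":0.3},{"wx":0,"wy":0,"wz":0.06,"dx":0,"dy":0,"dz":0,"hand":0.3},{"wx":0,"wy":0,"wz":0.06,"dx":0,"dy":0,"dz":0,"hand":0.3}]' 15 && python3 -m jog '[{"wx":0,"wy":0,"wz":0.06,"dx":0,"dy":0,"dz":0,"hand":0.3},{"wx":0,"wy":0,"wz":0.06,"dx":0,"dy":0,"dz":0,"hand":0.3},{"wx":0,"wy":0,"wz":0.06,"dx":0,"dy":0,"dz":0,"hand":0.3},{"wx":0,"wy":0,"wz":0.005,"dx":0,"dy":0,"dz":0,"hand":0.3},{"wx":0,"wy":0,"wz":0,"dx":0,"dy":0,"dz":0,"hand":0.3}]' 15 && python3 look.py w4
```

```text
clock: 5.53
tool_pos: [0.5746, 0.0737, 0.155]
eef_rot: [0.79, 0.613, 0.0, 0.0]
contact_force: [-0.3, -0.4, 0.3]
opening: 0.701
finger_force: 0.0
clock: 5.95
tool_pos: [0.5746, 0.0736, 0.155]
eef_rot: [0.573, 0.819, 0.0, 0.0]
contact_force: [-0.4, -0.4, 0.0]
opening: 0.701
finger_force: 0.0
clock: 6.37
tool_pos: [0.5746, 0.0735, 0.1549]
eef_rot: [0.417, 0.909, 0.0, -0.0]
contact_force: [-0.1, -0.4, 0.1]
opening: 0.699
finger_force: 0.0
[0.5746 0.0736 0.1549]
grip [299. 210. 355. 288.] 0.61
button_face [436. 150. 586. 247.] 0.74
mark [290. 140. 361. 285.] 0.69
```

View pics/w4c.png

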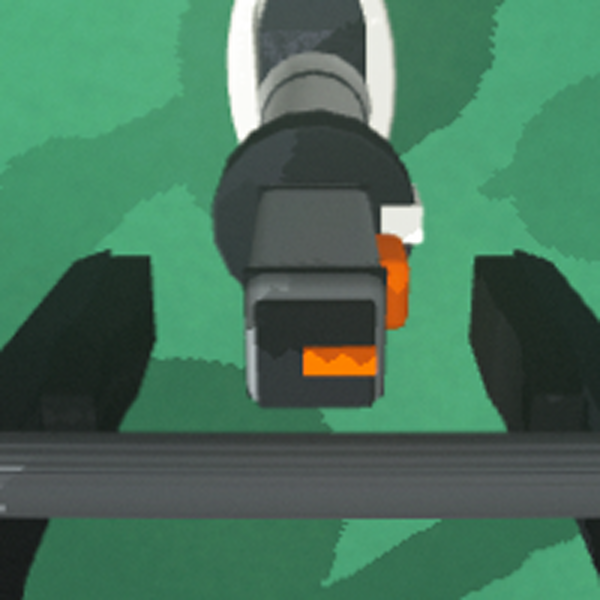

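The fingers straddle the grip evenly and the button at crop (395,285) faces the right pad. Now I squeeze it in.

```bash
python3 -m jog '[{"wx":0,"wy":0,"wz":0,"dx":0,"dy":0,"dz":0,"hand":1},{"wx":0,"wy":0,"wz":0,"dx":0,"dy":0,"dz":0,"hand":1},{"wx":0,"wy":0,"wz":0,"dx":0,"dy":0,"dz":0,"hand":1},{"wx":0,"wy":0,"wz":0,"dx":0,"dy":0,"dz":0,"hand":1},{"wx":0,"wy":0,"wz":0,"dx":0,"dy":0,"dz":0,"hand":1}]' 30 && python3 -m jog '[{"wx":0,"wy":0,"wz":0,"dx":0,"dy":0,"dz":0,"hand":1},{"wx":0,"wy":0,"wz":0,"dx":0,"dy":0,"dz":0,"hand":1},{"wx":0,"wy":0,"wz":0,"dx":0,"dy":0,"dz":0,"hand":1},{"wx":0,"wy":0,"wz":0,"dx":0,"dy":0,"dz":0,"hand":1},{"wx":0,"wy":0,"wz":0,"dx":0,"dy":0,"dz":0,"hand":1}]' 30
```

```text
clock: 6.98
tool_pos: [0.5747, 0.0739, 0.155]
eef_rot: [0.415, 0.91, 0.0, 0.0]
contact_force: [-0.1, -0.2, 0.1]
opening: 0.349
finger_force: 0.2
clock: 7.4
tool_pos: [0.5745, 0.0738, 0.155]
eef_rot: [0.415, 0.91, 0.0, 0.0]
contact_force: [1.0, 0.0, 1.0]
opening: 0.268
finger_force: 30.0
```

```bash
python3 -m jog '[{"wx":0,"wy":0,"wz":0,"dx":0,"dy":0,"dz":0.03,"hand":1},{"wx":0,"wy":0,"wz":0,"dx":0,"dy":0,"dz":0.03,"hand":1},{"wx":0,"wy":0,"wz":0,"dx":0,"dy":0,"dz":0.03,"hand":1},{"wx":0,"wy":0,"wz":0,"dx":0,"dy":0,"dz":0.03,"hand":1},{"wx":0,"wy":0,"wz":0,"dx":0,"dy":0,"dz":0,"hand":1}]' 30
```

```text
clock: 7.82
tool_pos: [0.575, 0.0739, 0.1868]
eef_rot: [0.415, 0.91, 0.001, 0.001]
contact_force: [-0.7, -0.3, 0.5]
opening: 0.271
finger_force: 30.0
```

```bash
python3 -m jog '[{"wx":0,"wy":0,"wz":0,"dx":0,"dy":0,"dz":0.04,"hand":1},{"wx":0,"wy":0,"wz":0,"dx":0,"dy":0,"dz":0.04,"hand":1},{"wx":0,"wy":0,"wz":0,"dx":0,"dy":0,"dz":0.04,"hand":1},{"wx":0,"wy":0,"wz":0,"dx":0,"dy":0,"dz":0.04,"hand":1},{"wx":0,"wy":0,"wz":0,"dx":0,"dy":0,"dz":0.04,"hand":1}]' 30 && python3 -m jog '[{"wx":0,"wy":0,"wz":0,"dx":0,"dy":0,"dz":0,"hand":1},{"wx":0,"wy":0,"wz":0,"dx":0,"dy":0,"dz":0,"hand":1}]' 30 && python3 - <<'E'
from h import *
a=r.snapshot("scene");b=r.snapshot("side")
z=lambda x:cv2.resize(x,None,fx=2.6,fy=2.6,interpolation=2)
save(np.hstack([z(a[150:280,270:420]),z(b[110:240,240:390])]),"up.png")
print(r.get_state()["tool_pos"],r.get_state()["contact_force"])
E
```

```text
clock: 8.23
tool_pos: [0.5744, 0.0737, 0.2361]
eef_rot: [0.415, 0.91, -0.0, 0.0]
contact_force: [-0.7, -1.3, -1.9]
opening: 0.271
finger_force: 30.0
clock: 8.4
tool_pos: [0.5752, 0.0738, 0.2359]
eef_rot: [0.416, 0.91, 0.001, 0.001]
contact_force: [0.1, 0.2, 1.0]
opening: 0.27
finger_force: 30.0
[0.57509164 0.07381754 0.23522339] [ 0.44772412  0.60871537 -0.10199217]
```

View pics/up.png

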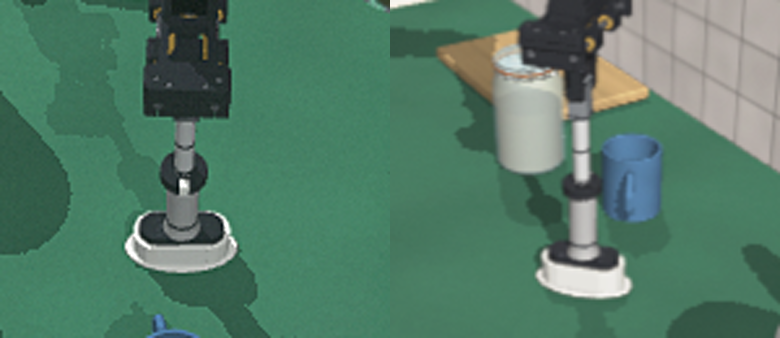

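Both views show the inner tube fully out and the head still seated in the stand. I release the button now.

```bash
python3 -m jog '[{"wx":0,"wy":0,"wz":0,"dx":0,"dy":0,"dz":0,"hand":0.3},{"wx":0,"wy":0,"wz":0,"dx":0,"dy":0,"dz":0,"hand":0.3},{"wx":0,"wy":0,"wz":0,"dx":0,"dy":0,"dz":0,"hand":0.3},{"wx":0,"wy":0,"wz":0,"dx":0,"dy":0,"dz":0,"hand":0.3},{"wx":0,"wy":0,"wz":0,"dx":0,"dy":0,"dz":0,"hand":0.3}]' 15 && python3 -m jog '[{"wx":0,"wy":0,"wz":0,"dx":0,"dy":0,"dz":0,"hand":0.3},{"wx":0,"wy":0,"wz":0,"dx":0,"dy":0,"dz":0,"hand":0.3},{"wx":0,"wy":0,"wz":0,"dx":0,"dy":0,"dz":0,"hand":0.3}]' 15 && python3 look.py w5
```

```text
clock: 8.92
tool_pos: [0.5744, 0.0739, 0.2348]
eef_rot: [0.415, 0.91, -0.0, -0.0]
contact_force: [-0.1, 0.6, 0.1]
opening: 0.626
finger_force: 0.0
clock: 9.17
tool_pos: [0.5745, 0.0738, 0.2349]
eef_rot: [0.415, 0.91, 0.0, -0.0]
contact_force: [0.1, -1.6, -0.6]
opening: 0.701
finger_force: 0.0
[0.5745 0.0738 0.2349]
grip [302. 180. 357. 289.] 0.97
button_face [347. 226. 358. 260.] 0.53
mark [301. 134. 357. 285.] 0.82
```

View pics/w5c.png

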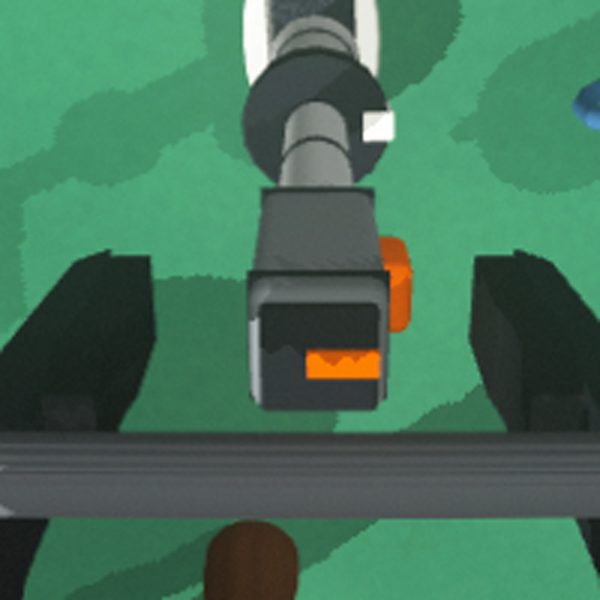

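The button at crop (398,285) stands out as far as it did at the start, so it has sprung right out at the second stop. I turn the gripper back 90° and grip the plain flats.

```bash
python3 -m jog '[{"wx":0,"wy":0,"wz":-0.06,"dx":0,"dy":0,"dz":0,"hand":0.3},{"wx":0,"wy":0,"wz":-0.06,"dx":0,"dy":0,"dz":0,"hand":0.3},{"wx":0,"wy":0,"wz":-0.06,"dx":0,"dy":0,"dz":0,"hand":0.3},{"wx":0,"wy":0,"wz":-0.06,"dx":0,"dy":0,"dz":0,"hand":0.3},{"wx":0,"wy":0,"wz":-0.06,"dx":0,"dy":0,"dz":0,"hand":0.3}]' 15 && python3 -m jog '[{"wx":0,"wy":0,"wz":-0.06,"dx":0,"dy":0,"dz":0,"hand":0.3},{"wx":0,"wy":0,"wz":-0.06,"dx":0,"dy":0,"dz":0,"hand":0.3},{"wx":0,"wy":0,"wz":-0.06,"dx":0,"dy":0,"dz":0,"hand":0.3},{"wx":0,"wy":0,"wz":-0.06,"dx":0,"dy":0,"dz":0,"hand":0.3},{"wx":0,"wy":0,"wz":-0.06,"dx":0,"dy":0,"dz":0,"hand":0.3}]' 15 && python3 -m jog '[{"wx":0,"wy":0,"wz":-0.06,"dx":0,"dy":0,"dz":0,"hand":0.3},{"wx":0,"wy":0,"wz":-0.06,"dx":0,"dy":0,"dz":0,"hand":0.3},{"wx":0,"wy":0,"wz":-0.06,"dx":0,"dy":0,"dz":0,"hand":0.3},{"wx":0,"wy":0,"wz":-0.005,"dx":0,"dy":0,"dz":0,"hand":0.3},{"wx":0,"wy":0,"wz":0,"dx":0,"dy":0,"dz":0,"hand":0.3}]' 30 && python3 -m jog '[{"wx":0,"wy":0,"wz":0,"dx":0,"dy":0,"dz":0,"hand":1},{"wx":0,"wy":0,"wz":0,"dx":0,"dy":0,"dz":0,"hand":1},{"wx":0,"wy":0,"wz":0,"dx":0,"dy":0,"dz":0,"hand":1},{"wx":0,"wy":0,"wz":0,"dx":0,"dy":0,"dz":0,"hand":1},{"wx":0,"wy":0,"wz":0,"dx":0,"dy":0,"dz":0,"hand":1}]' 30 && python3 -m jog '[{"wx":0,"wy":0,"wz":0,"dx":0,"dy":0,"dz":0,"hand":1},{"wx":0,"wy":0,"wz":0,"dx":0,"dy":0,"dz":0,"hand":1},{"wx":0,"wy":0,"wz":0,"dx":0,"dy":0,"dz":0,"hand":1},{"wx":0,"wy":0,"wz":0,"dx":0,"dy":0,"dz":0,"hand":1},{"wx":0,"wy":0,"wz":0,"dx":0,"dy":0,"dz":0,"hand":1}]' 30
```

```text
clock: 9.78
tool_pos: [0.5745, 0.0738, 0.235]
eef_rot: [0.668, 0.744, 0.0, -0.0]
contact_force: [-0.6, -0.8, -0.5]
opening: 0.701
finger_force: 0.0
clock: 10.2
tool_pos: [0.5745, 0.0739, 0.235]
eef_rot: [0.858, 0.514, 0.0, -0.0]
contact_force: [-0.6, 0.1, 0.0]
opening: 0.702
finger_force: 0.0
clock: 10.62
tool_pos: [0.5745, 0.074, 0.2349]
eef_rot: [0.936, 0.351, -0.0, 0.0]
contact_force: [-0.1, 0.8, -0.2]
opening: 0.702
finger_force: 0.0
clock: 11.03
tool_pos: [0.5745, 0.0737, 0.2349]
eef_rot: [0.937, 0.35, 0.0, -0.0]
contact_force: [0.2, -0.5, 0.3]
opening: 0.346
finger_force: 0.0
clock: 11.45
tool_pos: [0.5744, 0.0739, 0.2349]
eef_rot: [0.937, 0.35, -0.0, -0.0]
contact_force: [-0.7, 1.0, -0.1]
opening: 0.268
finger_force: 30.0
```

```bash
python3 -m jog '[{"wx":0,"wy":0,"wz":0,"dx":0,"dy":0,"dz":0.02,"hand":1},{"wx":0,"wy":0,"wz":0,"dx":0,"dy":0,"dz":0.03,"hand":1},{"wx":0,"wy":0,"wz":0,"dx":0,"dy":0,"dz":0.04,"hand":1},{"wx":0,"wy":0,"wz":0,"dx":0,"dy":0,"dz":0.04,"hand":1},{"wx":0,"wy":0,"wz":0,"dx":0,"dy":0,"dz":0.04,"hand":1}]' 40 && python3 -m jog '[{"wx":0,"wy":0,"wz":0,"dx":0,"dy":0,"dz":0.04,"hand":1},{"wx":0,"wy":0,"wz":0,"dx":0,"dy":0,"dz":0.04,"hand":1},{"wx":0,"wy":0,"wz":0,"dx":0,"dy":0,"dz":0.04,"hand":1},{"wx":0,"wy":0,"wz":0,"dx":0,"dy":0,"dz":0.04,"hand":1},{"wx":0,"wy":0,"wz":0,"dx":0,"dy":0,"dz":0.02,"hand":1}]' 40 && python3 -m jog '[{"wx":0,"wy":0,"wz":0,"dx":0,"dy":0,"dz":0,"hand":1},{"wx":0,"wy":0,"wz":0,"dx":0,"dy":0,"dz":0,"hand":1},{"wx":0,"wy":0,"wz":0,"dx":0,"dy":0,"dz":0,"hand":1},{"wx":0,"wy":0,"wz":0,"dx":0,"dy":0,"dz":0,"hand":1},{"wx":0,"wy":0,"wz":0,"dx":0,"dy":0,"dz":0,"hand":1}]' 40 && python3 - <<'E'
from h import *
a=r.snapshot("scene");b=r.snapshot("side");w=r.snapshot("wrist")
z=lambda x:cv2.resize(x,(390,338),interpolation=2)
save(np.vstack([np.hstack([z(a[150:280,270:420]),z(b[110:240,240:390])]),cv2.resize(np.hstack([cv2.resize(w[150:350,220:420],(300,250)),np.zeros((250,480,3),np.uint8)]),(780,250))]),"lift.png")
E
```

```text
clock: 11.87
tool_pos: [0.5747, 0.0737, 0.2787]
eef_rot: [0.937, 0.35, 0.0, 0.0]
contact_force: [-0.3, 0.2, -3.4]
opening: 0.268
finger_force: 40.0
clock: 12.28
tool_pos: [0.5752, 0.0738, 0.3244]
eef_rot: [0.937, 0.35, 0.001, 0.0]
contact_force: [-0.4, 0.3, -4.1]
opening: 0.267
finger_force: 40.0
clock: 12.7
tool_pos: [0.5742, 0.0738, 0.3219]
eef_rot: [0.937, 0.35, -0.001, -0.0]
contact_force: [0.6, 0.2, -2.7]
opening: 0.265
finger_force: 40.0
```

View pics/lift.png

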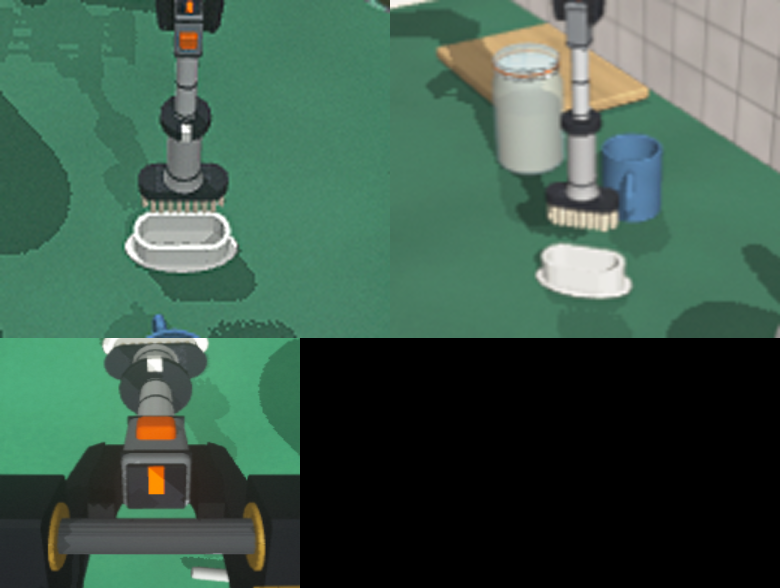

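The brush hangs upright with its bristles clear of the empty stand. The grip is still extended and the button stands out. I'm handing in.

```bash
python3 -c "
from plant import r
s=r.get_state();print(s['tool_pos'],s['finger_force']);print(r.finish_job())"
```

```text
[0.57440561 0.07375929 0.32216276] 39.99926154501736
the job is handed in; nothing more can be done
None
```

The brush was drawn out to the second stop with the button sprung out and locked, then lifted about 87 mm; I handed the job in with it held upright and still at 40 N, clear of the stand (no verdict was returned).

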